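Lay the rule against the marked edge of the stone slab

TASK

Lay the aluminium rule with the blue grip flat on the bench with one of its long edges flush against the orange-painted long edge of the marked stone slab, about centred on that edge, ready for measuring. Set it down on the bench beside the slab before letting go rather than dropping it, and do not shove either stone slab out of its place.

Things in the scene. Friction and masses are not known exactly. Their poses are not given: they have to be found in the camera images.
- rule_grip (a point): Aluminium bar 200 mm long (x), 44 wide (y), 6 thick, symmetrical; loose, 0.2 kg. Upright blue grip fin along its middle: 100 long (x), 16 thick (y), top 48 mm above the rule's underside; pinch it from above. This point: mid-length and mid-width, inside the fin, 36 mm above the underside; z up. Starts flat between the slabs, pointing roughly away from the robot. (The plain yellow rule is not it.)
- marked_edge (a point): Middle of the painted long side face of the marked slab, half-way up (5 mm above the bench). Slab: grey speckled stone, 80 mm (x) by 140 (y) by 10 high, loose, 0.3 kg, left or right of the rule. Orange side face and 10 mm orange stripe on top run along y, 70 mm to either side of this point. x points into the slab: the rule belongs on the -x side, roughly towards the robot; z up.
- plain_center (a point): Centre of the other stone slab, same stone and size (80 mm x by 140 mm y by 10 mm high, loose, about 0.3 kg) without paint, 5 mm above the bench; on the other side of the rule from the marked slab. It is only a bystander.
There are look-alikes about, which are no part of the job. Of the things like the part that bears rule_grip, leave any that is green or red; of the rest the larger one is meant.

How it is judged:
By the outcome, as a careful person would: the job done as asked, in the order asked, and still so for the second after the job is handed in, with the robot touching nothing.
It also fails if it takes over 32 s, if anything falls off the work surface, if the arm or the gripper's body presses on something with over 40 N, if the wrist force passes 120 N, or if a joint passes its speed limit or range.

ROBOT

A 6-joint arm with a two-finger parallel gripper is mounted at the origin on the work surface. World frame = base frame: x ahead of the robot, y to its left, z up, the work surface at z = 0. Lengths are in m, angles in rad, forces in N, time in s.
With the tool pointing down it reaches from about 0.325 to 0.775 m from the base axis. Payload 9.3 kg.
Tool frame: the origin (TCP) lies at the centre of the arm's flange, where the gripper is bolted on; the fingertips stand 173 mm ahead of it and the grasp point (between the pads) lies 155 mm ahead of it (bot.grip_depth is the distance from the TCP to the grasp point, in m); z points along the fingers, y is the line along which they close (so a half turn about z gives the same grasp; the last joint's range is limited). The gripper opens to 85 mm and grips with 20 to 120 N. Pads are 22 mm wide; open, the fingers measure 114 mm over their backs; the gripper's body (76 mm by 85 mm) begins 54 mm behind the grasp point. The pads swing forward as they close: fully open they stand 13 mm farther back than shut.
Start: joints at [-0.153, 0.259, 0.021, 1.334, 0, 1.418], TCP at [0.55, -0, 0.405] pointing down, gripper open.
Joint ranges: [-3.04, 3.04], [-0.91, 1.82], [-1.04, 1.36], [-1.92, 1.95], [-1.52, 1.45], [-3.14, 3.14]. Speed limits (rad/s): [2.22, 2.22, 2.79, 3.14, 3.14, 3.14].

INTERFACE

Orientations are given as [roll, pitch, yaw] about the fixed x, y, z axes, in that order (R = Rz(yaw) Ry(pitch) Rx(roll)).
In Python, from rig import sensors, capture, camera_model, workorder, recognise, trace, bot gives the robot as it stands.
- The arm moves only by the shell command python3 -m pendant 'ROWS'. ROWS is JSON, a list of rows, each an object with "travel": the shift along the tool's x, y, z in mm, a list of three; "twist": the turn about the tool's z in degrees; "hand": the opening, from 0 (shut) to 1 (fully open). In form: [{"travel": [x, y, z], "twist": twist, "hand": hand}, ...]. A call has 1 to 20 rows; each row shifts and turns the commanded pose from where the row before left it, along the tool's axes as they then stand; what a row does not reach is not made up. A row lasts 1/8 s, in which the tool goes at most 62.5 mm and 10.7 degrees, less where a joint would pass 70% of its speed; a pose out of reach is approached as far as the arm can. A call is refused whole if a number of a shift passes 62.5 or a number of a turn 10.7, either way. A call with a gripper value outside its range is refused whole. The fingers move at their own pace and stop on an object; the grip force is fixed at half the most. Time passes only in rows, so rows that do not move let the fingers close. It gives the time, the measured TCP pose, the force, the opening and the grip force at its end, in the units of the state.
- sensors.observe(): the state, without advancing time (a new reading comes with each control period).
- capture(name): name is "scene" or "side" or "wrist"; returns (picture, depth): 480x640x3 uint8, red, green, blue; 480x640 float32, m along the optical axis (not along the pixel's ray), 0 where there is no reading.
- camera_model(name): a dict with "intrinsics" (3x3 intrinsics, pixels), "R" (3x3) and "t" (3): a world point X has camera coordinates R X + t. Camera axes: x right, y down, z forward; pixel columns grow to the right and rows downward; lengths in m; the calibration is good to about 2 mm. A picture is of the moment at which its call begins: read the wrist's pose just before it. camera_model takes no time and is no camera call; for the wrist camera it gives the pose at the moment of the call.
- workorder.sign_off(): hands the job in; it is judged then, once.
Trained networks look in the newest picture that a camera, given by its name, has taken for a name from the list of things; names that differ only in an ending like _2 or _b are one class to them, and where a whole thing is asked for, a point or a joint stands for the part that bears it (a point fixed in the world has none). Each returns a list of dicts, best first, with "p" (0 to 1); they miss things now and then, are a little off and sometimes report something else, mostly with a low value. They report only what shows in the picture. A call takes as long as a camera call. They do not tell look-alikes from the thing itself.
- recognise(label, camera): "box" ([left, top, width, height] in pixels, round what is visible of it).
- trace(label, camera): "region" (480x640 bool, what is visible of it) and "box" ([left, top, width, height] in pixels, round what is visible of it).
The state is a dict: "clock": time; "q": joint angles; "qd": joint speeds; "effort": joint torques, N m; "position": TCP position; "tcp_rot": TCP orientation; "ft_force": force on the tool from outside, world axes, zero at the start; "moment": the same for the moment, N m; "finger_gap": finger opening in m; "finger_force": force on a finger pad.
Only numpy, scipy, OpenCV 4.12 (cv2) and the standard library are available. Lean on these libraries where they do the work, as an engineer would, in place of code of your own. Each camera call takes 0.05 s, during which the arm holds its last target. There are 200 camera calls.

## Working session

There is one attempt and no reset: what is moved stays moved. The work goes in short steps, Python scripts to look and compute and a shell command to move; the robot and the scene stay as the last step left them, time stands still between calls to the robot, and variables do not carry over. Pictures are saved under pics/ and viewed, at most 10 in all, crops included, and the job is handed in when it is done.

```bash
mkdir -p pics; ls; python3 - <<'E'
from rig import *
import cv2,numpy as np
s=sensors.observe();print(s['clock'],s['position'],s['tcp_rot'])
for n in ['scene','wrist']:
    p,d=capture(n);cv2.imwrite(f'pics/{n}0.png',p[:,:,::-1]);np.savez(f'{n}0.npz',d=d,**camera_model(n))
    for l in ['rule_grip','marked_edge','plain_center']:
        try:print(n,l,[(r['box'],round(r['p'],2)) for r in recognise(l,n)])
        except Exception as e:print(l,e)
E
```

```text
pics
0.0 [ 5.49939668e-01 -5.28948939e-06  4.04066393e-01] [-3.14024852e+00 -2.04195401e-04  1.57077260e+00]
scene rule_grip [([262.7, 115.3, 75.6, 29.9], 0.89), ([243.2, 169.1, 22.1, 61.7], 0.63), ([308.1, 220.5, 111.5, 88.9], 0.56)]
scene marked_edge [([403.3, 144.7, 48.9, 61.4], 0.92)]
scene plain_center [([255.2, 310.0, 92.6, 111.4], 0.6), ([402.3, 142.5, 53.0, 59.9], 0.47)]
wrist rule_grip [([243.6, 166.6, 193.9, 93.4], 0.97), ([192.6, 339.6, 79.9, 65.4], 0.88), ([0.0, 0.4, 29.0, 11.5], 0.6), ([72.8, 121.7, 118.5, 132.3], 0.57)]
wrist marked_edge [([328.2, 0.3, 83.0, 32.8], 0.63)]
wrist plain_center [([309.9, 319.6, 91.1, 98.5], 0.79)]
```

View pics/scene0.png

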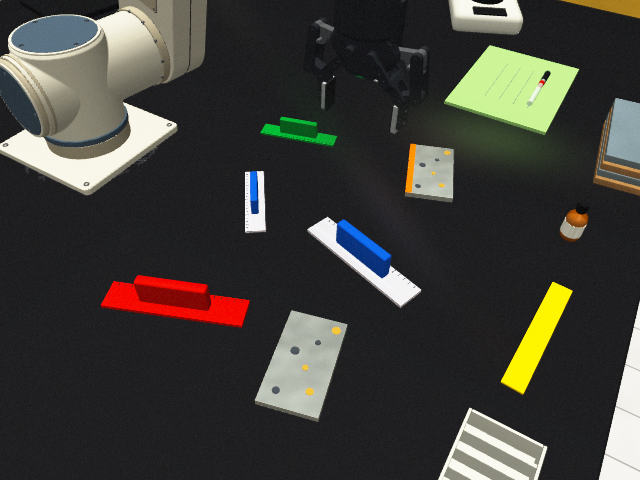

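View pics/wrist0.png

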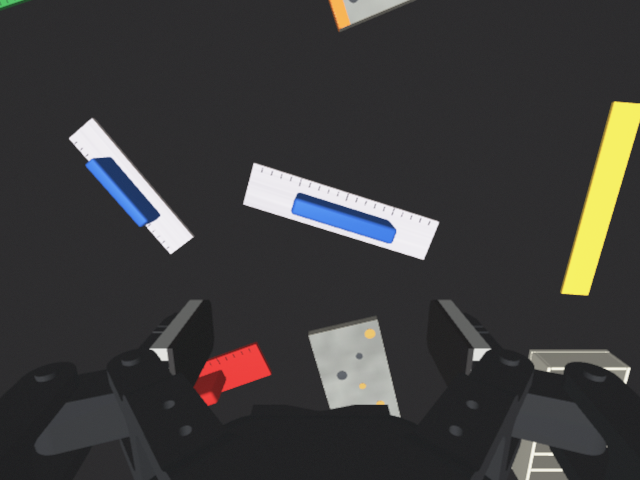

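Candidates in the scene picture: large blue-grip rule (363,262), small blue-grip rule (255,200), green (298,130), red (175,300) and plain yellow (537,337). I choose the larger blue one at (363,262), which is wrist (342,211). The marked slab is at scene (430,172) with its orange stripe on the left, and the plain slab at (302,365). Next I measure from the saved frames and check the choice in a crop.

```bash
cat > h.py <<'E'
import cv2,numpy as np
def world(d,K,R,t,mask):
    v,u=np.nonzero(mask&(d>0));z=d[v,u]
    c=np.c_[(u-K[0,2])/K[0,0]*z,(v-K[1,2])/K[1,1]*z,z]
    return (c-t)@R
def roi(m,b):
    o=np.zeros_like(m);x,y,w,h=map(int,b);o[y:y+h,x:x+w]=m[y:y+h,x:x+w];return o
def masks(rgb):
    h=cv2.cvtColor(rgb,cv2.COLOR_RGB2HSV)
    return dict(blue=cv2.inRange(h,(100,120,50),(130,255,255))>0,
      orange=cv2.inRange(h,(8,170,120),(18,255,255))>0,
      white=cv2.inRange(h,(0,0,190),(179,40,255))>0,
      grey=cv2.inRange(h,(0,0,75),(179,255,255))>0)
def rect(P):
    (c,s,a)=cv2.minAreaRect((P[:,:2]*1000).astype(np.float32))
    s=np.array(s)
    if s[0]<s[1]: s=s[::-1];a+=90
    return np.round(c,1),np.round(s,1),round((a+90)%180-90,1)
E
python3 - <<'E'
from h import *
def load(n):
    z=np.load(n+'0.npz');return cv2.imread(f'pics/{n}0.png')[:,:,::-1].copy(),(z['d'],z['intrinsics'],z['R'],z['t'])
def rep(name,P,lo,hi):
    Q=P[(P[:,2]>lo)&(P[:,2]<hi)];print(name,len(Q),rect(Q),np.percentile(Q[:,2],[5,50,95]).round(4))
for n,bx in dict(scene=[305,215,120,95],wrist=[235,155,210,110]).items():
    p,a=load(n);m=masks(p)
    rep(n+' blue',world(*a,roi(m['blue'],bx)),.04,.06)
    rep(n+' rule',world(*a,roi(m['white']|m['blue'],bx)),.002,.012)
    cv2.imwrite(f'pics/crop_{n}.png',cv2.resize(p[bx[1]:bx[1]+bx[3],bx[0]:bx[0]+bx[2]],None,fx=3,fy=3)[:,:,::-1])
p,a=load('scene');m=masks(p)
rep('orange',world(*a,roi(m['orange'],[400,140,22,65])),.006,.015)
rep('slab',world(*a,roi(m['grey'],[400,138,60,68])),.006,.015)
rep('plain',world(*a,roi(m['grey'],[250,305,105,118])),.006,.015)
E
```

```text
scene blue 702 (array([571.5,  -2.5]), array([100. ,  17.4]), -17.6) [0.0411 0.0473 0.0493]
scene rule 1944 (array([570.9,  -1.9]), array([200.6,  46.3]), -17.5) [0.0041 0.0059 0.0082]
wrist blue 1749 (array([572.8,  -1.3]), array([98.2, 15. ]), -17.5) [0.0449 0.0483 0.0496]
wrist rule 5606 (array([573.4,  -2. ]), array([201.1,  43.6]), -17.5) [0.0052 0.0065 0.0078]
orange 294 (array([546.4, 234.3]), array([139.7,  10.7]), -69.5) [0.0085 0.0103 0.0122]
slab 2326 (array([579.4, 245.9]), array([144.8,  80.7]), -69.6) [0.0081 0.0101 0.0118]
plain 6185 (array([ 591. , -198.5]), array([141.8,  80.4]), -75.7) [0.008  0.0098 0.0115]
```

View pics/crop_scene.png

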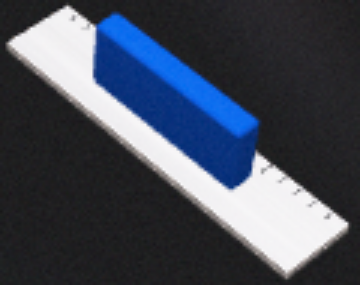

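The crop confirms the big white rule with the blue fin; its centre is about (572.5, -1.7) mm with the axis at -17.5°. The marked edge middle is about (541.8, 232.3) mm, with slab x at about 20.4°. Next I approach and grasp.

```bash
python3 -m pendant '[{"travel":[-1.7,22.5,0],"twist":0,"hand":0.7},{"travel":[0,0,20],"twist":-10.4,"hand":0.7},{"travel":[0,0,20],"twist":-10.4,"hand":0.7},{"travel":[0,0,20],"twist":-10.4,"hand":0.7},{"travel":[0,0,20],"twist":-10.4,"hand":0.7},{"travel":[0,0,20],"twist":-10.4,"hand":0.7},{"travel":[0,0,20],"twist":-10.4,"hand":0.7},{"travel":[0,0,20],"twist":-10.1,"hand":0.7},{"travel":[0,0,0],"twist":0,"hand":0.7},{"travel":[0,0,25],"twist":0,"hand":0.7},{"travel":[0,0,25],"twist":0,"hand":0.7},{"travel":[0,0,23],"twist":0,"hand":0.7},{"travel":[0,0,0],"twist":0,"hand":0.7}]'
```

```text
clock: 2.02
position: [0.5723, -0.0017, 0.1912]
tcp_rot: [-3.141, -0.002, 2.833]
ft_force: [0.3, -0.5, 0.2]
finger_gap: 0.0598
finger_force: 0.0
```

```bash
python3 -m pendant '[{"travel":[0,0,0],"twist":0,"hand":0.4},{"travel":[0,0,0],"twist":0,"hand":0.2},{"travel":[0,0,0],"twist":0,"hand":0},{"travel":[0,0,0],"twist":0,"hand":0},{"travel":[0,0,0],"twist":0,"hand":0},{"travel":[0,0,0],"twist":0,"hand":0},{"travel":[0,0,-20],"twist":0,"hand":0},{"travel":[0,0,-20],"twist":0,"hand":0},{"travel":[0,0,0],"twist":0,"hand":0}]'
```

```text
clock: 3.15
position: [0.5729, -0.0017, 0.233]
tcp_rot: [3.141, 0.003, 2.836]
ft_force: [-0.0, -0.8, -1.2]
finger_gap: 0.0149
finger_force: 58.8
```

```bash
python3 -m pendant '[{"travel":[0,0,-30],"twist":0,"hand":0},{"travel":[27.4,37,0],"twist":0,"hand":0},{"travel":[27.4,37,0],"twist":0,"hand":0},{"travel":[27.4,37,0],"twist":0,"hand":0},{"travel":[27.4,37,0],"twist":0,"hand":0},{"travel":[27.4,37,0],"twist":0,"hand":0},{"travel":[0,0,0],"twist":10.4,"hand":0},{"travel":[0,0,0],"twist":10.4,"hand":0},{"travel":[0,0,0],"twist":10.4,"hand":0},{"travel":[0,0,0],"twist":10.4,"hand":0},{"travel":[0,0,0],"twist":10.4,"hand":0},{"travel":[0,0,30],"twist":0,"hand":0},{"travel":[0,0,0],"twist":0,"hand":0},{"travel":[0,0,0],"twist":0,"hand":0}]'
cat > look.py <<'E'
import sys
from rig import *
from h import *
s=sensors.observe();print(s['clock'],s['position'].round(4) if hasattr(s['position'],'round') else s['position'],s['tcp_rot'])
for n in sys.argv[2:]:
    a=camera_model(n);p,d=capture(n);cv2.imwrite(f'pics/{n}{sys.argv[1]}.png',p[:,:,::-1]);np.savez(f'{n}{sys.argv[1]}.npz',d=d,**a)
E
python3 look.py 1 wrist scene
```

```text
clock: 4.9
position: [0.4975, 0.216, 0.2318]
tcp_rot: [-3.141, -0.0, 1.929]
ft_force: [-0.8, -0.6, -1.5]
finger_gap: 0.0147
finger_force: 59.0
4.9 [0.4975 0.216  0.2318] [-3.14118059e+00 -6.22291293e-05  1.92881743e+00]
```

View pics/wrist1.png

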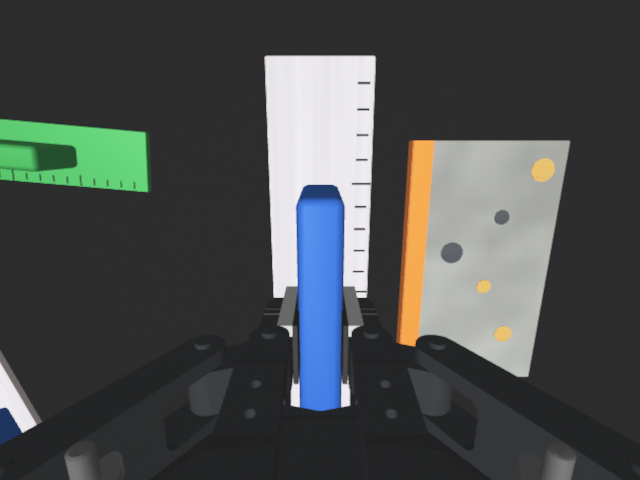

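View pics/scene1.png

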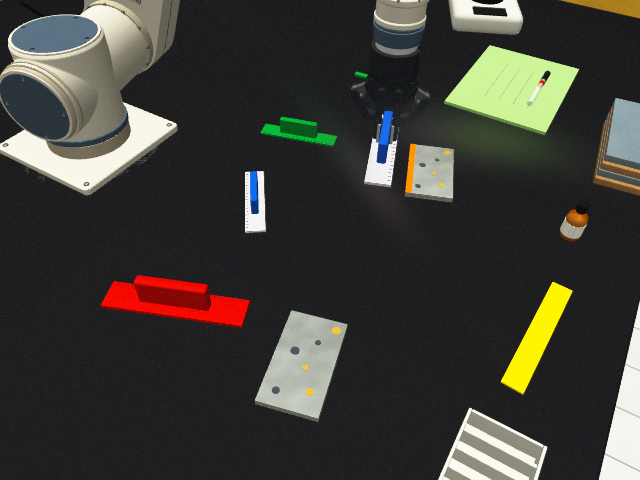

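The rule is held straight, with its right edge at about u=370 and the orange edge at about u=405 in the wrist view. The marked slab is on the right and nothing is in the way. Next I measure the offset along the tool axes.

```bash
cat > rel.py <<'E'
import sys
from h import *
k=sys.argv[1];yaw=float(sys.argv[2]);rows=list(map(int,sys.argv[3:7]))
z=np.load(f'wrist{k}.npz');d,K,R,t=z['d'],z['intrinsics'],z['R'],z['t']
p=cv2.imread(f'pics/wrist{k}.png');hsv=cv2.cvtColor(p,cv2.COLOR_BGR2HSV)
ex=np.array([np.cos(yaw),np.sin(yaw)]);ey=np.array([np.sin(yaw),-np.cos(yaw)])
def ray(u,v,h):
    D=R.T@np.linalg.inv(K)@np.array([u,v,1.]);C=-R.T@t;P=C+D*(h-C[2])/D[2];return [P[:2]@ex*1000,P[:2]@ey*1000]
W=cv2.inRange(hsv,(0,0,150),(179,50,255))>0
O=cv2.inRange(hsv,(8,150,215),(20,255,255))>0
Oall=cv2.inRange(hsv,(3,150,80),(22,255,255))>0
W[:,:200]=0;W[:,400:]=0;O[:,:380]=0;O[:,450:]=0
if len(sys.argv)>7: O[:,:]=O&True
hz=lambda m:np.median(world(d,K,R,t,m)[:,2])
hr=hz(roi(W,[270,rows[0],100,rows[1]-rows[0]]));ho=hz(roi(O,[380,rows[2],70,rows[3]-rows[2]]))
print('heights mm',hr*1000,ho*1000)
def edge(m,r0,r1,f,h):
    Q=np.array([ray(f(np.nonzero(m[v])[0]),v,h) for v in range(r0,r1) if m[v].sum()>5])
    s,c=np.polyfit(Q[:,0],Q[:,1],1);res=Q[:,1]-np.polyval([s,c],Q[:,0]);return s,c,res.std(),Q[:,0].min(),Q[:,0].max()
rr=edge(W,rows[0],rows[1],lambda c:c.max()+.5,hr);rl=edge(W,rows[0],rows[1],lambda c:c.min()-.5,hr)
oe=edge(O,rows[2],rows[3],lambda c:c.min()-.5,ho)
for n,e in zip(['ruleR','ruleL','edge'],[rr,rl,oe]): print(n,'deg',np.degrees(np.arctan(e[0])).round(2),'std',e[2].round(2),'x',e[3:])
xm=oe[4]-70; print('orange far end x',oe[4],'rule far end x',rr[4],'-> rule ctr',rr[4]-100,'edge mid',xm)
y=lambda e:e[0]*xm+e[1]; yc=y
print('at edge mid: L,R,edge y',y(rl),y(rr),y(oe),'width',y(rr)-y(rl),'gap',y(oe)-y(rr))
for dx in(-70,70):print('gap at',dx,np.polyval(oe[:2],xm+dx)-np.polyval(rr[:2],xm+dx))
E
python3 rel.py 1 1.9288 57 280 142 335; python3 -c "
import cv2;p=cv2.imread('pics/wrist1.png');print(p[240,400:412].tolist(),p[200,362:378].tolist(),p[136:146,422].tolist())"
```

```text
heights mm 45.36655673646031 10.675555939305141
ruleR deg -0.01 std 0.57 x (np.float64(35.23769502385393), np.float64(128.3609780955329))
ruleL deg -0.01 std 0.12 x (np.float64(35.228844075905904), np.float64(128.34974505609514))
edge deg -0.12 std 0.3 x (np.float64(-13.00767401353739), np.float64(96.25952854508674))
orange far end x 96.25952854508674 rule far end x 128.3609780955329 -> rule ctr 28.360978095532886 edge mid 26.259528545086738
at edge mid: L,R,edge y 520.5361353137329 564.373483379582 589.9508693898694 width 43.83734806584914 gap 25.57738601028734
gap at -70 25.71366520734523
gap at 70 25.44110681322934
[[47, 46, 46], [46, 44, 46], [45, 64, 99], [43, 82, 140], [42, 86, 152], [42, 86, 152], [60, 126, 217], [80, 152, 233], [85, 163, 241], [81, 173, 246], [81, 172, 246], [82, 173, 246]] [[240, 237, 238], [240, 237, 238], [240, 237, 239], [240, 237, 238], [239, 235, 237], [237, 234, 236], [236, 232, 235], [228, 225, 229], [163, 162, 167], [42, 42, 42], [47, 45, 46], [46, 44, 44], [47, 45, 46], [47, 44, 46], [47, 46, 46], [46, 44, 45]] [[46, 45, 46], [47, 46, 46], [46, 44, 45], [46, 46, 47], [66, 122, 206], [83, 174, 246], [82, 174, 246], [83, 174, 246], [83, 174, 246], [82, 174, 246]]
```

```bash
python3 -m pendant '[{"travel":[-2,19,0],"twist":0,"hand":0},{"travel":[0,0,20],"twist":0,"hand":0},{"travel":[0,0,15],"twist":0,"hand":0},{"travel":[0,0,0],"twist":0,"hand":0},{"travel":[0,0,0],"twist":0,"hand":0}]'; python3 look.py 2 wrist;python3 rel.py 2 1.9288 57 280 142 335; python3 -c "
import cv2;p=cv2.imread('pics/wrist2.png');print(p[240,355:395,2].tolist())"
```

```text
clock: 5.62
position: [0.5161, 0.2207, 0.1972]
tcp_rot: [3.141, 0.0, 1.929]
ft_force: [0.5, -0.1, -1.6]
finger_gap: 0.0148
finger_force: 59.1
5.625 [0.5161 0.2207 0.1972] [3.14112372e+00 6.90726834e-05 1.92861622e+00]
heights mm 10.735466278325758 10.635318508321298
ruleR deg 0.02 std 0.77 x (np.float64(33.22534090719492), np.float64(126.35422412144881))
ruleL deg -0.0 std 0.12 x (np.float64(33.238026031079976), np.float64(126.34009511838303))
edge deg -0.93 std 0.86 x (np.float64(4.7545861013151), np.float64(94.21224634168927))
orange far end x 94.21224634168927 rule far end x 126.35422412144881 -> rule ctr 26.35422412144881 edge mid 24.212246341689266
at edge mid: L,R,edge y 539.7291240107334 583.5083306773968 590.4816363559521 width 43.77920666666341 gap 6.9733056785553345
gap at -70 8.137488218991734
gap at 70 5.809123138119048
[233, 234, 235, 236, 237, 238, 238, 238, 237, 237, 236, 234, 230, 190, 99, 46, 45, 44, 45, 46, 45, 44, 45, 45, 98, 141, 151, 171, 216, 238, 245, 246, 246, 246, 246, 246, 246, 246, 246, 246]
```

View pics/wrist2.png

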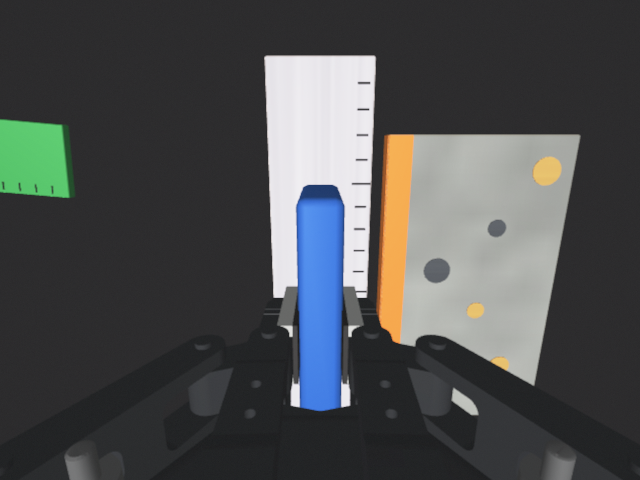

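```bash
sed -i 's/O\[:,:380\]=0/O[:,:365]=0/' rel.py; python3 rel.py 2 1.9286 57 280 136 335
```

```text
heights mm 10.735466278325758 10.631597323320838
ruleR deg 0.01 std 0.77 x (np.float64(33.34208243309592), np.float64(126.47092873443752))
ruleL deg -0.01 std 0.12 x (np.float64(33.34598431015395), np.float64(126.44800337785404))
edge deg -0.84 std 0.87 x (np.float64(4.871630383634806), np.float64(96.72919080483392))
orange far end x 96.72919080483392 rule far end x 126.47092873443752 -> rule ctr 26.47092873443752 edge mid 26.72919080483392
at edge mid: L,R,edge y 539.723678110669 583.5037995537722 590.3890710969564 width 43.78012144310321 gap 6.885271543184217
gap at -70 7.924107714083448
gap at 70 5.846435372284986
```

```bash
python3 - <<'E'
import cv2
p=cv2.imread('pics/wrist2.png')
for v in (140,180,220,260,300,330,340): print(v,p[v,372:396,2].tolist())
E
```

```text
140 [170, 64, 45, 46, 47, 46, 44, 46, 45, 45, 45, 60, 122, 152, 151, 193, 219, 240, 246, 246, 246, 246, 246, 246]
180 [46, 44, 46, 44, 45, 45, 45, 44, 44, 44, 117, 151, 152, 181, 213, 240, 246, 246, 246, 246, 246, 246, 246, 246]
220 [45, 46, 45, 45, 45, 45, 44, 46, 106, 145, 151, 173, 205, 239, 246, 246, 246, 246, 246, 246, 246, 246, 246, 246]
260 [46, 44, 44, 45, 44, 44, 98, 139, 152, 172, 215, 238, 244, 246, 246, 246, 246, 246, 246, 246, 246, 246, 246, 246]
300 [45, 45, 45, 44, 79, 130, 152, 172, 221, 237, 243, 246, 246, 246, 246, 246, 246, 246, 246, 246, 246, 246, 246, 246]
330 [35, 35, 35, 36, 35, 34, 35, 34, 34, 35, 35, 35, 33, 35, 65, 191, 238, 244, 246, 246, 246, 246, 246, 246]
340 [35, 34, 35, 35, 36, 36, 34, 35, 37, 34, 35, 34, 36, 36, 36, 34, 36, 35, 34, 36, 148, 229, 244, 246]
```

```bash
cat > rel2.py <<'E'
import sys
from h import *
k=sys.argv[1];yaw=float(sys.argv[2]);hr=float(sys.argv[3]);u0=int(sys.argv[4])
z=np.load(f'wrist{k}.npz');K,R,t=z['intrinsics'],z['R'],z['t']
r=cv2.imread(f'pics/wrist{k}.png')[:,:,2].astype(float)
ex=np.array([np.cos(yaw),np.sin(yaw)]);ey=np.array([np.sin(yaw),-np.cos(yaw)])
def ray(u,v,h):
    D=R.T@np.linalg.inv(K)@np.array([u,v,1.]);C=-R.T@t;P=C+D*(h-C[2])/D[2];return P[:2]@ex*1000,P[:2]@ey*1000
def cross(row,thr,a,up=True):
    for u in range(a,a+130):
        x,y=row[u],row[u+1]
        if (up and x<thr<=y) or (not up and x>=thr>y): return u+(thr-x)/(y-x)
def fit(n,h,thr,a,rows,up=True):
    Q=np.array([ray(cross(r[v],thr,a(v),up),v,h) for v in rows])
    c=np.polyfit(Q[:,0],Q[:,1],1);e=Q[:,1]-np.polyval(c,Q[:,0]);g=abs(e)<.5;c=np.polyfit(Q[g,0],Q[g,1],1)
    print(n,'deg',np.degrees(c[0]).round(2),'y at x=26:',np.polyval(c,26).round(2),'std',e.std().round(2));return c
fit('ruleL',hr,140,lambda v:230,range(65,280))
fit('ruleR',hr,140,lambda v:361 ,range(65,280),False)
fit('edge bottom',0,98,lambda v:u0,range(150,312))
fit('edge top',.010,200,lambda v:u0,range(150,312))
E
python3 rel2.py 2 1.9286 .0107 375; python3 rel2.py 1 1.9288 .0454 380
```

```text
ruleL deg 0.0 y at x=26: 539.7 std 0.06
ruleL deg 0.01 y at x=26: 520.51 std 0.06Traceback (most recent call last):
  File "rel2.py", line 18, in <module>
    fit('ruleR',hr,140,lambda v:361 ,range(65,280),False)
    ~~~^^^^^^^^^^^^^^^^^^^^^^^^^^^^^^^^^^^^^^^^^^^^^^^^^^
  File "rel2.py", line 14, in fit
    Q=np.array([ray(cross(r[v],thr,a(v),up),v,h) for v in rows])
                ~~~^^^^^^^^^^^^^^^^^^^^^^^^^^^^^
  File "rel2.py", line 8, in ray
    D=R.T@np.linalg.inv(K)@np.array([u,v,1.]);C=-R.T@t;P=C+D*(h-C[2])/D[2];return P[:2]@ex*1000,P[:2]@ey*1000
      ~~~~~~~~~~~~~~~~~~~~^~~~~~~~~~~~~~~~~~~
TypeError: unsupported operand type(s) for *: 'float' and 'NoneType'
Traceback (most recent call last):
  File "rel2.py", line 18, in <module>
    fit('ruleR',hr,140,lambda v:361 ,range(65,280),False)
    ~~~^^^^^^^^^^^^^^^^^^^^^^^^^^^^^^^^^^^^^^^^^^^^^^^^^^
  File "rel2.py", line 14, in fit
    Q=np.array([ray(cross(r[v],thr,a(v),up),v,h) for v in rows])
                ~~~^^^^^^^^^^^^^^^^^^^^^^^^^^^^^
  File "rel2.py", line 8, in ray
    D=R.T@np.linalg.inv(K)@np.array([u,v,1.]);C=-R.T@t;P=C+D*(h-C[2])/D[2];return P[:2]@ex*1000,P[:2]@ey*1000
      ~~~~~~~~~~~~~~~~~~~~^~~~~~~~~~~~~~~~~~~
TypeError: unsupported operand type(s) for *: 'float' and 'NoneType'
```

Tick marks on the right edge dropped some rows, so I skip those.

```bash
sed -i 's/ for v in rows\])/ for v in rows if cross(r[v],thr,a(v),up)])/; s/range(a,a+130)/range(a,a+(130 if up else 18))/' rel2.py
python3 rel2.py 2 1.9286 .0107 375; python3 rel2.py 1 1.9288 .0454 380
```

```text
ruleL deg 0.0 y at x=26: 539.7 std 0.06
ruleR deg -0.02 y at x=26: 583.56 std 0.09
edge bottom deg -0.03 y at x=26: 590.05 std 0.04
edge top deg -0.03 y at x=26: 589.87 std 0.09
ruleL deg 0.01 y at x=26: 520.51 std 0.06
ruleR deg -0.01 y at x=26: 564.36 std 0.08
edge bottom deg -0.02 y at x=26: 590.1 std 0.05
edge top deg -0.06 y at x=26: 589.91 std 0.12
```

```bash
python3 -m pendant '[{"travel":[0,3,2],"twist":0,"hand":0},{"travel":[0,2,1],"twist":0,"hand":0},{"travel":[0,0,0],"twist":0,"hand":0},{"travel":[0,0,0],"twist":0,"hand":0}]'; python3 look.py 3 wrist;python3 rel2.py 3 1.9286 .0087 365;  python3 -c "
import cv2;p=cv2.imread('pics/wrist3.png')
for v in (150,200,240,290):print(p[v,364:392,2].tolist())"
```

```text
clock: 6.18
position: [0.5206, 0.2225, 0.1937]
tcp_rot: [-3.142, -0.0, 1.929]
ft_force: [-0.0, 0.3, -1.4]
finger_gap: 0.0151
finger_force: 59.1
6.175 [0.5206 0.2225 0.1937] [-3.14150770e+00 -4.48034857e-06  1.92859167e+00]
ruleL deg 0.0 y at x=26: 544.7 std 0.06
ruleR deg -0.02 y at x=26: 588.1 std 0.1
edge bottom deg -0.14 y at x=26: 590.13 std 0.73
edge top deg -0.13 y at x=26: 589.96 std 0.71
[236, 237, 236, 235, 235, 233, 231, 225, 166, 59, 120, 148, 149, 229, 239, 240, 245, 245, 245, 245, 245, 245, 245, 245, 245, 245, 245, 245]
[237, 236, 235, 233, 232, 229, 173, 49, 117, 149, 148, 229, 241, 242, 245, 245, 245, 245, 245, 245, 245, 245, 245, 245, 245, 245, 245, 245]
[236, 234, 233, 228, 187, 97, 96, 138, 149, 214, 229, 239, 245, 245, 245, 245, 245, 245, 245, 245, 245, 245, 245, 245, 245, 245, 245, 245]
[205, 201, 180, 120, 85, 131, 150, 214, 234, 241, 245, 245, 245, 245, 245, 245, 245, 245, 245, 245, 245, 245, 245, 245, 245, 245, 245, 245]
```

```bash
python3 -m pendant '[{"travel":[0,0.8,1.5],"twist":0,"hand":0},{"travel":[0,0,0.7],"twist":0,"hand":0},{"travel":[0,0,0],"twist":0,"hand":0},{"travel":[0,0,0],"twist":0,"hand":0}]'; python3 -m pendant '[{"travel":[0,0,0.5],"twist":0,"hand":0},{"travel":[0,0,0],"twist":0,"hand":0},{"travel":[0,0,0],"twist":0,"hand":0}]'
```

```text
clock: 6.72
position: [0.521, 0.2227, 0.1929]
tcp_rot: [3.141, 0.0, 1.929]
ft_force: [-8.0, -1.9, 14.9]
finger_gap: 0.0152
finger_force: 61.6
clock: 7.1
position: [0.5209, 0.2226, 0.1929]
tcp_rot: [3.141, 0.0, 1.929]
ft_force: [-8.3, -2.8, 21.1]
finger_gap: 0.0154
finger_force: 62.4
```

```bash
python3 -m pendant '[{"travel":[0,0,-1.4],"twist":0,"hand":0},{"travel":[0,0,0],"twist":0,"hand":0},{"travel":[0,0,0],"twist":0,"hand":0}]'; python3 look.py 4 wrist;python3 rel2.py 4 1.9286 .006 368;  python3 -c "
import cv2;p=cv2.imread('pics/wrist4.png')
for v in (150,200,240,290):print(p[v,360:385,2].tolist())"
```

```text
clock: 7.48
position: [0.5214, 0.2228, 0.1929]
tcp_rot: [3.141, 0.0, 1.929]
ft_force: [-1.8, -1.0, 7.5]
finger_gap: 0.0147
finger_force: 60.7
7.475 [0.5214 0.2228 0.1929] [3.14105452e+00 7.06029388e-05 1.92864999e+00]
ruleL deg 0.03 y at x=26: 545.41 std 0.06
ruleR deg -0.28 y at x=26: 589.78 std 0.19
edge bottom deg 483.33 y at x=26: 531.03 std 12.26
edge top deg -0.15 y at x=26: 590.0 std 0.63
[233, 234, 235, 236, 236, 236, 236, 235, 234, 233, 231, 226, 192, 148, 148, 221, 238, 242, 245, 245, 245, 245, 245, 245, 245]
[235, 236, 236, 236, 236, 236, 235, 234, 232, 226, 177, 134, 149, 221, 238, 242, 245, 245, 245, 245, 245, 245, 245, 245, 245]
[236, 237, 236, 236, 235, 234, 233, 229, 205, 161, 148, 201, 224, 239, 245, 245, 245, 245, 245, 245, 245, 245, 245, 245, 245]
[212, 212, 210, 208, 205, 200, 194, 169, 150, 201, 225, 240, 245, 245, 245, 245, 245, 245, 245, 245, 245, 245, 245, 245, 245]rel2.py:15: RankWarning: Polyfit may be poorly conditioned
  c=np.polyfit(Q[:,0],Q[:,1],1);e=Q[:,1]-np.polyval(c,Q[:,0]);g=abs(e)<.5;c=np.polyfit(Q[g,0],Q[g,1],1)
```

```bash
python3 -m pendant '[{"travel":[0,0,-0.3],"twist":0,"hand":0},{"travel":[0,0.4,0],"twist":0,"hand":0},{"travel":[0,0.3,0],"twist":0,"hand":0},{"travel":[0,0,0],"twist":0,"hand":0},{"travel":[0,0,0],"twist":0,"hand":0}]'; python3 look.py 5 wrist;python3 rel2.py 5 1.9286 .006 370;  python3 -c "
import cv2;p=cv2.imread('pics/wrist5.png')
for v in (150,200,240,290):print(p[v,360:385,2].tolist())"
```

```text
clock: 8.15
position: [0.5217, 0.2229, 0.1929]
tcp_rot: [-3.141, 0.0, 1.929]
ft_force: [-5.2, -2.3, 8.9]
finger_gap: 0.0151
finger_force: 60.6
8.15 [0.5217 0.2229 0.1929] [-3.14081049e+00  1.26938795e-04  1.92856820e+00]
ruleL deg 0.03 y at x=26: 545.41 std 0.06
ruleR deg -0.28 y at x=26: 589.79 std 0.17
edge bottom deg 75.02 y at x=26: 610.59 std 4.88
edge top deg -0.47 y at x=26: 590.27 std 0.58
[233, 234, 235, 236, 236, 236, 236, 235, 234, 233, 231, 225, 190, 148, 168, 217, 237, 243, 245, 245, 245, 245, 245, 245, 245]
[234, 236, 236, 236, 236, 236, 235, 233, 232, 229, 190, 140, 157, 211, 237, 243, 245, 245, 245, 245, 245, 245, 245, 245, 245]
[236, 237, 236, 236, 235, 234, 232, 227, 198, 156, 150, 214, 229, 239, 245, 245, 245, 245, 245, 245, 245, 245, 245, 245, 245]
[212, 212, 211, 208, 205, 201, 191, 167, 148, 214, 230, 239, 245, 245, 245, 245, 245, 245, 245, 245, 245, 245, 245, 245, 245]
```

```bash
python3 -m pendant '[{"travel":[0,0,-0.7],"twist":0,"hand":0},{"travel":[0,0,0],"twist":0,"hand":0},{"travel":[0,0,0],"twist":0,"hand":0}]'; python3 look.py 6 wrist;python3 rel2.py 6 1.9286 .006 370 2>&1|grep -v Warn;  python3 -c "
import cv2;p=cv2.imread('pics/wrist6.png')
for v in (150,200,240,290):print(p[v,364:385,2].tolist())"
```

```text
clock: 8.57
position: [0.5221, 0.223, 0.1931]
tcp_rot: [-3.141, -0.0, 1.929]
ft_force: [0.1, 0.3, -1.8]
finger_gap: 0.0153
finger_force: 59.2
8.575 [0.5221 0.223  0.1931] [-3.14131253e+00 -7.05728086e-05  1.92861013e+00]
ruleL deg 0.01 y at x=26: 545.98 std 0.06
ruleR deg -0.02 y at x=26: 590.0 std 0.18
edge bottom deg 73.89 y at x=26: 611.22 std 4.67
edge top deg -2.51 y at x=26: 592.21 std 0.53
[236, 236, 236, 235, 234, 233, 231, 225, 190, 214, 229, 239, 245, 245, 245, 245, 245, 245, 245, 245, 245]
[236, 236, 235, 233, 232, 225, 182, 186, 217, 238, 245, 245, 245, 245, 245, 245, 245, 245, 245, 245, 245]
[235, 234, 232, 228, 202, 160, 206, 236, 243, 245, 245, 245, 245, 245, 245, 245, 245, 245, 245, 245, 245]
[205, 200, 193, 170, 221, 242, 244, 245, 245, 245, 245, 245, 245, 245, 245, 245, 245, 245, 245, 245, 245]
```

```bash
python3 -m pendant '[{"travel":[0,0,0.3],"twist":0,"hand":0},{"travel":[0,0,0],"twist":0,"hand":0},{"travel":[0,0,0],"twist":0,"hand":0}]';  python3 look.py 7 wrist;python3 rel2.py 7 1.9286 .006 370 2>&1|grep rule;  python3 -c "
import cv2;p=cv2.imread('pics/wrist7.png')
for v in (150,200,240,290):print(p[v,364:385,2].tolist())"
```

```text
clock: 9.0
position: [0.522, 0.223, 0.1931]
tcp_rot: [-3.142, -0.0, 1.929]
ft_force: [0.3, -0.0, -2.2]
finger_gap: 0.0149
finger_force: 59.2
9.0 [0.522  0.223  0.1931] [-3.14157100e+00 -3.05898648e-06  1.92861556e+00]
ruleL deg 0.01 y at x=26: 545.94 std 0.06
ruleR deg -0.04 y at x=26: 589.97 std 0.18
[236, 236, 236, 235, 234, 233, 231, 225, 190, 190, 217, 238, 245, 245, 245, 245, 245, 245, 245, 245, 245]
[236, 236, 235, 233, 232, 225, 177, 181, 218, 238, 245, 245, 245, 245, 245, 245, 245, 245, 245, 245, 245]
[235, 234, 232, 227, 202, 160, 229, 239, 240, 245, 245, 245, 245, 245, 245, 245, 245, 245, 245, 245, 245]
[205, 202, 193, 169, 221, 235, 240, 245, 245, 245, 245, 245, 245, 245, 245, 245, 245, 245, 245, 245, 245]
```

```bash
python3 -m pendant '[{"travel":[0,0,0.4],"twist":0,"hand":0},{"travel":[0,0,0],"twist":0,"hand":0},{"travel":[0,0,0],"twist":0,"hand":0}]'
```

```text
clock: 9.43
position: [0.522, 0.223, 0.1929]
tcp_rot: [3.141, 0.0, 1.929]
ft_force: [-2.2, -0.1, 4.2]
finger_gap: 0.015
finger_force: 59.9
```

On the bench with light contact, so I release gently and rise.

```bash
python3 -m pendant '[{"travel":[0,0,0],"twist":0,"hand":0.25},{"travel":[0,0,0],"twist":0,"hand":0.35},{"travel":[0,0,0],"twist":0,"hand":0.5},{"travel":[0,0,0],"twist":0,"hand":0.5},{"travel":[0,0,-10],"twist":0,"hand":0.5},{"travel":[0,0,-30],"twist":0,"hand":0.5},{"travel":[0,0,-40],"twist":0,"hand":0.5},{"travel":[0,0,-40],"twist":0,"hand":0.5},{"travel":[-60,0,0],"twist":0,"hand":0.5},{"travel":[-40,0,0],"twist":0,"hand":0.5},{"travel":[0,0,0],"twist":0,"hand":0.5},{"travel":[0,0,0],"twist":0,"hand":0.5}]';  python3 look.py 8 wrist scene
```

```text
clock: 10.92
position: [0.5569, 0.1294, 0.3131]
tcp_rot: [3.141, -0.0, 1.928]
ft_force: [-0.7, -0.7, -0.6]
finger_gap: 0.0427
finger_force: 0.0
10.925 [0.5569 0.1294 0.3131] [ 3.14140301e+00 -2.76602315e-04  1.92801195e+00]
```

View pics/wrist8.png

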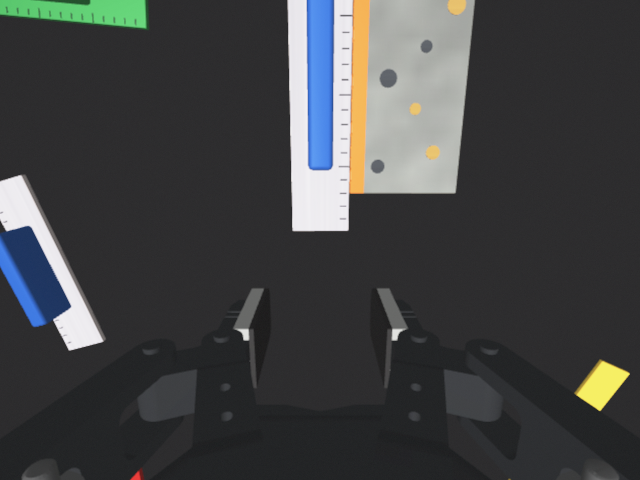

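```bash
python3 -c "
import cv2
p=cv2.imread('pics/wrist8.png')
for v in (10,50,100,150,185):print(v,p[v,344:362].tolist())
"; python3 - <<'E'
from h import *
for k in '01','8':
    k=k[0]
    z=np.load(f'scene{k}.npz');a=(z['d'],z['intrinsics'],z['R'],z['t']);m=masks(cv2.imread(f'pics/scene{k}.png')[:,:,::-1].copy())
    for n,b in dict(orange=[400,140,22,65],plain=[250,305,105,118]).items():
        P=world(*a,roi(m['orange' if n=='orange' else 'grey'],b));print(k,n,rect(P[(P[:,2]>.006)&(P[:,2]<.015)]))
E
```

```text
10 [[235, 231, 233], [237, 233, 235], [239, 235, 237], [240, 236, 238], [240, 236, 238], [239, 236, 237], [238, 234, 236], [234, 230, 233], [184, 185, 200], [87, 143, 212], [90, 175, 243], [88, 182, 246], [89, 182, 246], [87, 180, 246], [87, 180, 246], [87, 180, 246], [86, 180, 246], [87, 180, 246]]
50 [[237, 234, 235], [239, 235, 237], [240, 236, 238], [240, 237, 239], [240, 236, 238], [239, 235, 237], [237, 232, 235], [198, 198, 214], [93, 141, 208], [84, 168, 241], [90, 184, 246], [90, 184, 246], [89, 184, 246], [89, 183, 246], [89, 183, 246], [89, 183, 246], [89, 183, 246], [90, 184, 246]]
100 [[239, 235, 238], [240, 237, 239], [240, 237, 239], [240, 237, 239], [239, 235, 237], [238, 234, 236], [197, 197, 212], [94, 161, 233], [92, 187, 246], [91, 185, 246], [92, 187, 246], [91, 186, 246], [91, 186, 246], [90, 186, 246], [90, 186, 246], [91, 186, 246], [91, 185, 246], [91, 185, 246]]
150 [[240, 237, 239], [240, 237, 238], [240, 237, 239], [240, 236, 238], [238, 235, 236], [197, 197, 211], [94, 149, 216], [92, 179, 244], [90, 185, 246], [91, 185, 246], [91, 185, 246], [90, 186, 246], [90, 185, 246], [90, 185, 246], [90, 185, 246], [90, 185, 246], [90, 185, 246], [90, 185, 246]]
185 [[240, 236, 238], [240, 236, 238], [240, 237, 238], [240, 236, 238], [220, 219, 226], [133, 161, 208], [81, 162, 239], [89, 184, 246], [88, 183, 246], [88, 182, 246], [88, 182, 246], [88, 182, 246], [88, 182, 246], [89, 183, 246], [89, 182, 246], [88, 182, 246], [87, 182, 246], [88, 182, 246]]
0 orange (array([546.4, 234.3]), array([139.7,  10.7]), -69.5)
0 plain (array([ 591. , -198.5]), array([141.8,  80.4]), -75.7)
8 orange (array([546.7, 233.5]), array([140.7,  10.7]), -69.5)
8 plain (array([ 590.9, -198.4]), array([142.1,  80.5]), -75.5)
```

The wrist view shows no dark gap between the rule (u≈350) and the orange edge anywhere along it. The overhang is about 30 mm, so it is centred, and both slabs are within 1 mm of where they started. I hand it in.

```bash
python3 -c "
from rig import *
print(workorder.sign_off())"
```

```text
the job is handed in; nothing more can be done
None
```

The large blue-grip rule lies flat on the bench, flush along the orange edge and about centred; it was set down before release, both slabs are within about 1 mm of their starting places, and the job was handed in at about 11 s.

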